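# Pin the swivel of a screen stand

### The job

Lock the swivel of the screen stand with its index pin: take the pin out of the kit tray, stand it in the upper hole of the stand's bracket, and swing the stub arm round until a hole of the bushing's flange comes under the pin and the pin drops through; then press the pin fully home so that its head sits on the bracket. Nothing may be forced: stop swinging as soon as the pin has dropped, push only as hard as the sprung ball asks, and leave the glue stick, mouse and staples carton alone.

Things in the scene. Friction and masses are not known exactly. Their poses are not given: they have to be found in the camera images.
- index_pin: Index pin: steel shank, 10 mm diameter, round (hemispherical) nose; on top a black ribbed head, 22 mm diameter, 22.5 mm high. Origin at the lowest point of the nose, z up along the pin: head's underside at z = 47.5 mm, its top at 70 mm. About 42 g. At the start it stands upright in the kit tray, 28 mm deep in a loose socket.
- kit_tray: Low black parts tray, 76 x 100 x 16 mm, fixed to the worktop; origin at the centre of its underside. Towards its +y end a block 34 mm high carries the pin's socket, at (0, 29) mm in its frame. Spare screws and a hex key lie in the rest.
- foot: Foot of a screen stand, dark steel, fixed: round plate, 184 mm diameter, 12 mm thick, with a bearing boss in the middle. Origin at the centre of its underside, z is the swivel axis. A bracket on its -y side reaches over the bushing's flange: upper lug z = 44 to 62 mm, lower lug z = 12 to 28 mm, 34 mm wide, 42 to 80 mm from the axis, with 11.6 mm holes on one vertical line 52 mm from the axis.
- index_hole (a point): Centre of the upper lug's hole at its mouth, on the lug's top face, at (0, -52, 62) mm in the foot's frame; axes as the foot's. The pin is home when its head's underside sits on this face, its nose 47.5 mm below it. Contact forces between pin and stand (bushing and ball included, added up) must stay under 60 N; 10 N at the stub arm's end against the dropped pin already makes about 50 N.
- flange_face (a point): Point on the swivel axis at the height of the flange's top face, 38 mm above the worktop; axes as the foot's (it does not turn). The aluminium bushing's flange (64 mm radius, 8 mm thick) has four 13 mm through-holes a quarter turn apart, 52 mm from the axis. Their angle is not measured and none is in line at the start: a pin stood in the upper lug then rests with its nose on this face.
- stub_end (a point): Eye at the end of the grey stub arm: point 100 mm from the swivel axis, 120 mm above the worktop; x points outward along the arm. The arm (24 mm wide, 18 mm deep, top at z = 129 mm, from 26 to 112 mm from the axis) is clamped tight on the neck of the bushing and turns it, either way, without end; about 1 N at its end moves it. It is clamped at no set angle to the flange holes.
- ball (a point): Sprung ball in the lower lug, on the pin's line; axes as the foot's. When a flange hole comes under the pin, it drops 15 to 20 mm by its own weight until the ball stops its nose (nose then about 18 to 23 mm above the worktop), and the bushing is blocked. Pushing the pin on past the ball takes about 5 to 14 N; home, its nose is 14.5 mm above the worktop and the ball holds it there.
- glue_stick: Bystander: glue stick standing upright, 27 mm diameter, 100 mm high; origin at the centre of its underside.
- mouse: Bystander: black computer mouse, 108 x 60 x 39 mm; origin at the centre of its underside.
- staples_box: Bystander: small carton of staples, 36 x 68 x 22 mm; origin at the centre of its underside.

How it is judged:
By the outcome, as a careful person would: the job done as asked, in the order asked, and still so for the second after the job is handed in, with the robot touching nothing.
It also fails if it takes over 64 s, if anything falls off the work surface, if the arm or the gripper's body presses on something with over 40 N, if the wrist force passes 120 N, or if a joint passes its speed limit or range.

### The arm

A 6-joint arm with a two-finger parallel gripper is mounted at the origin on the work surface; the furniture and walls round the work are solid. World frame = base frame: x ahead of the robot, y to its left, z up, the work surface at z = 0. Lengths are in m, angles in rad, forces in N, time in s.
With the tool pointing down it reaches from about 0.275 to 0.725 m from the base axis. Payload 5.6 kg.
Tool frame: the origin (TCP) lies where the fingers leave the gripper's body, on its centre line; the fingertips stand 73 mm ahead of it and the grasp point (between the pads) lies 54 mm ahead of it; z points along the fingers, y is the line along which they close (so a half turn about z gives the same grasp; the last joint's range is limited). The gripper opens to 85 mm and grips with 20 to 120 N. Pads are 22 mm wide; open, the fingers measure 114 mm over their backs; the gripper's body (76 mm by 85 mm) begins 54 mm behind the grasp point. The pads swing forward as they close: fully open they stand 13 mm farther back than shut.
Start: joints at [-0.913, 0.255, 0.108, 0, -1.424, -0.285], TCP at [0.2, -0.512, 0.304] pointing down, gripper open.
Joint ranges: [-2.95, 2.95], [-1.21, 1.97], [-1.09, 1.5], [-2.87, 1.71], [-2.94, -0.07], [-3.05, 3.05]. Speed limits (rad/s): [2.57, 2.57, 3.14, 3.14, 3.14, 3.14].

### API

Orientations are given as a unit quaternion [x, y, z, w].
In Python, from rig import r, fingers, inverse_kinematics, status, get_image, camera_params, workorder gives the robot as it stands. The module is installed in compiled form; this text tells all that it offers. Calls block until the motion is done:
- r.reach(position, orientation): joint-space move of the TCP to a pose.
- r.move_linear(position, frame=None, v=0.15, f_stop=None): straight line of the TCP; frame=None keeps the orientation; v is the mean speed in m/s. With f_stop (N) it stops when the force on the tool has changed by that much, and returns True; else False.
- r.move_j(angles): joint-space move.
- fingers.move_gripper(opening, effort=None): finger opening in m; effort is the grip in N (None keeps the last); returns when the fingers have stopped.
- r.hold(seconds).
- inverse_kinematics(position, orientation): joint angles nearest the present ones, or None.
- status.read_state(): the state.
- get_image(name): name is "side" or "top"; returns (picture, depth): 480x640x3 uint8, red, green, blue; 480x640 float32, m along the optical axis (not along the pixel's ray), 0 where there is no reading.
- camera_params(name): a dict with "fovy" (degrees; the focal length in pixels is half the picture's height over the tangent of half this angle, whatever the lens; pixels are square), "cx", "cy" (the principal point, pixels), "R" (3x3) and "t" (3): a world point X has camera coordinates R X + t. Camera axes: x right, y down, z forward; pixel columns grow to the right and rows downward; lengths in m; the calibration is good to about 2 mm. A picture is of the moment at which its call begins. camera_params takes no time and is no camera call.
A pose or a line that the arm cannot do raises r.PlanningError and nothing moves.
- workorder.close_job(): hands the job in; it is judged then, once.
The state is a dict: "clock": time; "qpos": joint angles; "dq": joint speeds; "effort": joint torques, N m; "tcp_pos": TCP position; "ee_rot": TCP orientation; "contact_force": force on the tool from outside, world axes, zero at the start; "wrist_torque": the same for the moment, N m; "gripper_width": finger opening in m; "grasp_force": force on a finger pad.
Only numpy, scipy, OpenCV 4.12 (cv2) and the standard library are available. Lean on these libraries where they do the work, as an engineer would, in place of code of your own. Each camera call takes 0.05 s, during which the arm holds its last target. There are 200 camera calls.

## Working session

There is one attempt and no reset: what is moved stays moved. The work goes in short steps, each a Python script; the robot and the scene stay as the last script left them, time stands still between calls to the robot, and variables do not carry over. Pictures are saved under pics/ and viewed, at most 10 in all, crops included, and the job is handed in when it is done.

```bash
mkdir -p pics; python3 - <<'E'
from rig import *
import cv2,numpy as np
for n in("top","side"):
    im,d=get_image(n); cv2.imwrite(f"pics/{n}0.png",im[:,:,::-1]); np.save(f"{n}0.npy",d)
    p=camera_params(n); print(n,p, (-np.array(p["R"]).T@p["t"]).round(3))
s=status.read_state(); print(s)
E
```

```text
top {'fovy': 45.10200540090473, 'cx': 324.0086186709366, 'cy': 237.41196818135558, 'R': array([[ 1.85154479e-02, -9.99828311e-01, -7.25850803e-04],
       [-9.78057026e-01, -1.79615890e-02, -2.07561643e-01],
       [ 2.07512969e-01,  4.55302026e-03, -9.78221671e-01]]), 't': array([0.01069977, 0.48291738, 1.03880021])} [0.257 0.015 1.116]
side {'fovy': 42.52727591550096, 'cx': 319.8225964155803, 'cy': 252.59836350085246, 'R': array([[-0.99414006, -0.10751171, -0.0112594 ],
       [-0.04123051,  0.47339827, -0.87988302],
       [ 0.09992791, -0.87426272, -0.47505695]]), 't': array([0.47817864, 0.07900924, 1.36543296])} [0.342 1.208 0.724]
{'clock': 0.1, 'qpos': array([-9.13417949e-01,  2.55652796e-01,  1.07114804e-01, -4.39712835e-04,
       -1.42386930e+00, -2.84629053e-01]), 'dq': array([ 5.29228016e-04, -2.03636828e-03,  2.48918155e-03,  9.29514438e-04,
       -1.40640411e-03,  5.69655903e-06]), 'effort': array([-2.56320433e-03, -3.87605453e+01,  2.38472539e+01,  5.37786037e+00,
       -3.79080215e-03, -2.18335379e-05]), 'tcp_pos': array([ 0.20025355, -0.51190144,  0.30309434]), 'ee_rot': array([-1.85265699e-01,  9.82688112e-01,  8.16454854e-04, -1.71729061e-04]), 'contact_force': array([ 0.13030728, -0.2110205 , -0.14843443]), 'wrist_torque': array([0.04321039, 0.00425791, 0.00739392]), 'grasp_force': 0.0, 'gripper_width': 0.0856492692145913}
```

View pics/top0.png

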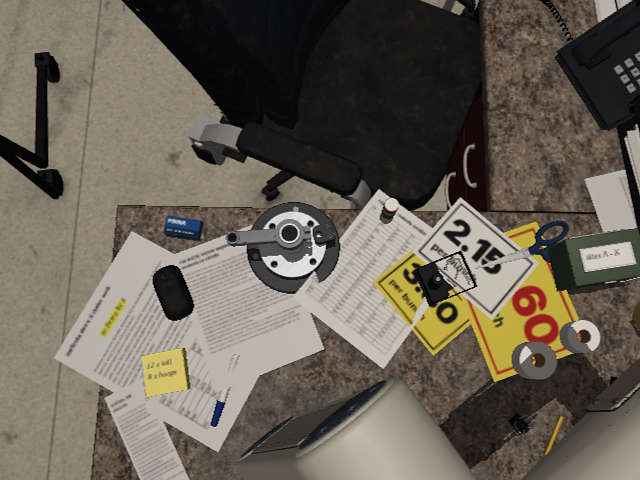

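View pics/side0.png

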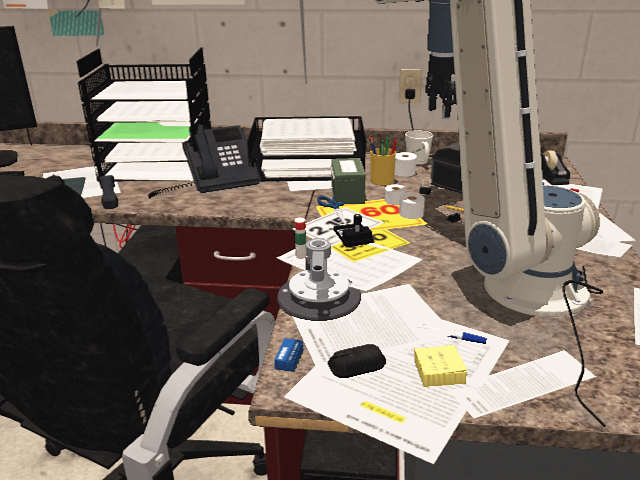

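The top view shows the foot at about (293,247), with the stub arm pointing left to (230,238) and the bracket on the right at (325,235). The tray with the pin is at (440,283), the glue stick at (389,208), the mouse at (173,292) and the carton at (183,227).

```bash
cat > h.py <<'E'
from rig import *
import cv2,numpy as np
def cam(n):
    p=camera_params(n); f=240/np.tan(np.radians(p["fovy"]/2)); return np.array(p["R"]),np.array(p["t"]),f,p["cx"],p["cy"]
def atz(n,u,v,z):
    R,t,f,cx,cy=cam(n); d=R.T@np.array([(u-cx)/f,(v-cy)/f,1]); c=-R.T@t
    return c+d*(z-c[2])/d[2]
def proj(n,X):
    R,t,f,cx,cy=cam(n); c=R@np.asarray(X,float)+t; return f*c[:2]/c[2]+[cx,cy]
def cloud(n,d):
    R,t,f,cx,cy=cam(n); v,u=np.mgrid[:480,:640]
    P=np.stack([(u-cx)/f*d,(v-cy)/f*d,d],-1)-t; W=P@R; W[d==0]=np.nan; return W
def ortho(n,im,x0,x1,y0,y1,z,s):   # rectified view at height z; s px/m; row0 = x1, col0 = y1
    R,t,f,cx,cy=cam(n); r,c=np.mgrid[:int((x1-x0)*s),:int((y1-y0)*s)]
    X=np.stack([x1-r/s,y1-c/s,np.full(r.shape,z)],-1)@R.T+t
    return cv2.remap(im,(f*X[...,0]/X[...,2]+cx).astype(np.float32),(f*X[...,1]/X[...,2]+cy).astype(np.float32),cv2.INTER_CUBIC)
E
python3 - <<'E'
from h import *
im=cv2.imread("pics/top0.png"); d=np.load("top0.npy"); W=cloud("top",d)
cv2.imwrite("pics/crop.png",cv2.resize(im[195:310,220:482],(786,345),interpolation=cv2.INTER_CUBIC))
for n,(u,v) in dict(neck=(289,233),armend=(232,238),plate=(270,285),flange=(290,268),lug=(322,233),pinhead=(434,283),tray=(460,285),desk=(380,380),glue=(390,202)).items():
    print(n,W[v,u].round(4))
# points by height in foot region
Z=W[195:300,215:345]
for lo,hi,nm in((.009,.015,'plate'),(.035,.041,'flange'),(.058,.066,'lug'),(.124,.133,'arm')):
    m=(Z[...,2]>lo)&(Z[...,2]<hi); P=Z[m]
    print(nm,m.sum(),P.min(0).round(4),P.max(0).round(4),np.median(P,0).round(4))
    if nm in('lug','arm'):
        r=cv2.minAreaRect((P[:,:2]*1000).astype(np.float32)); print(r)
    else: print(cv2.minEnclosingCircle((P[:,:2]*1000).astype(np.float32)))
T=W[250:310,410:482]; 
for lo,hi,nm in((.012,.019,'tray'),(.031,.037,'block'),(.071,.08,'head')):
    m=(T[...,2]>lo)&(T[...,2]<hi); P=T[m]; print(nm,m.sum(), cv2.minAreaRect((P[:,:2]*1000).astype(np.float32)) if m.sum()>3 else '',np.median(P,0).round(4))
E
```

```text
neck [0.4748 0.0812 0.1199]
armend [0.4614 0.1794 0.1318]
plate [0.3954 0.1216 0.0131]
flange [0.4245 0.0824 0.0424]
lug [0.4893 0.0235 0.0589]
pinhead [ 0.3973 -0.1821  0.0707]
tray [ 0.4036 -0.2453  0.0018]
desk [ 0.2218 -0.0905 -0.0022]
glue [ 0.5408 -0.0998  0.0981]
plate 2541 [ 0.3697 -0.0179  0.009 ] [0.5623 0.1695 0.015 ] [0.4347 0.0641 0.0115]
((456.54736328125, 60.80805587768555), 113.91134643554688)
flange 1520 [0.4097 0.0043 0.035 ] [0.535  0.1434 0.041 ] [0.4512 0.0763 0.0374]
((473.24139404296875, 73.79255676269531), 69.64759826660156)
lug 329 [ 0.452 -0.001  0.058] [0.5103 0.0917 0.0657] [0.4882 0.02   0.0609]
((479.97845458984375, 48.38890838623047), (35.04170227050781, 96.89029693603516), 19.680397033691406)
arm 1093 [0.447 0.042 0.124] [0.4981 0.1902 0.133 ] [0.4676 0.1139 0.1291]
((474.18023681640625, 115.70439147949219), (147.96041870117188, 51.18809509277344), 87.33322143554688)
tray 281 ((416.20660400390625, -215.60324096679688), (76.07169342041016, 100.82506561279297), 22.892812728881836) [ 0.4098 -0.2126  0.015 ]
block 467 ((404.6462707519531, -188.76580810546875), (69.73491668701172, 36.407447814941406), 23.77873992919922) [ 0.397  -0.1865  0.0333]
head 111 ((405.0553283691406, -188.68600463867188), (21.46898651123047, 21.00192642211914), 40.973148345947266) [ 0.4046 -0.1886  0.0746]
```

View pics/crop.png

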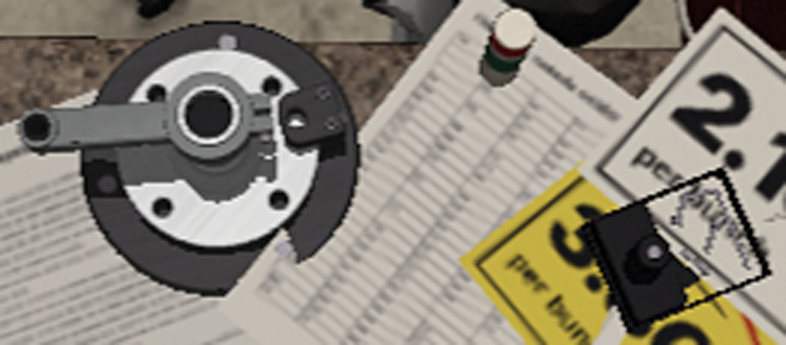

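The enlarged crop shows four flange holes at (156,92), (270,86), (163,207) and (279,199). The lug hole is at (296,120), the arm eye at (38,128) and the pin head at (652,252).

```bash
python3 - <<'E'
from h import *
from scipy.optimize import least_squares
full=cv2.imread("pics/top0.png",0).astype(float)
def dark(x,y,w=4,bright=False):
    u,v=x/3+220-.33,y/3+195-.33
    for _ in range(5):
        ui,vi=int(round(u)),int(round(v)); p=full[vi-w:vi+w+1,ui-w:ui+w+1]
        q=p if bright else 255-p; th=(q.max()+np.median(q))/2; k=np.clip(q-th,0,None)
        g=np.mgrid[-w:w+1,-w:w+1]; v=vi+(g[0]*k).sum()/k.sum(); u=ui+(g[1]*k).sum()/k.sum()
    return u,v
H=np.array([atz("top",*dark(*c),.036)[:2] for c in((156,92),(270,86),(163,207),(279,199))])
print("holes",H.round(4))
C=least_squares(lambda p:(np.hypot(*(H-p[:2]).T)-.052),[.465,.075]).x; r=np.hypot(*(H-C).T)
ang=np.degrees(np.arctan2(*(H-C).T[::-1])); print("C",C,"r",r.round(4),"ang",ang.round(1),"mod90",(ang%90).round(1))
print("mean C",H.mean(0))
print("lug hole visual", [atz("top",x/3+219.67,y/3+194.67,z)[:2].round(4) for z in(.05,.062) for x,y in((296,120),)])
L=atz("top",296/3+219.67,120/3+194.67,.058)[:2]; print("lug dir",np.degrees(np.arctan2(*(L-C)[::-1])),np.hypot(*(L-C)))
e=atz("top",*dark(38,128,5),.127)[:2]; print("eye",e,np.degrees(np.arctan2(*(e-C)[::-1])),np.hypot(*(e-C)))
print("neck",[atz("top",210/3+219.67,115/3+194.67,z)[:2].round(4) for z in (.12,.13,.14)])
W=cloud("top",np.load("top0.npy")); Z=W[195:310,215:345]
m=(Z[...,2]>.052)&(Z[...,2]<.07)&(Z[...,1]<.046)&(Z[...,1]>-.02); P=Z[m]; print("lug rect",m.sum(),cv2.minAreaRect((P[:,:2]*1000).astype(np.float32)),P.mean(0))
m=(Z[...,2]>.008)&(Z[...,2]<.016); 
print("maxz",np.nanmax(Z[...,2]))
P=Z[m][:,:2]; rr=np.hypot(*(P-C).T); 
im=cv2.imread("pics/top0.png"); o=ortho("top",im,.355,.575,-.035,.2,.062,2500); cv2.imwrite("pics/orthofoot.png",o)
S=W[265:305,415:455]; m=(S[...,2]>.068)&(S[...,2]<.084); P=S[m]; print("head",cv2.minEnclosingCircle((P[:,:2]*1000).astype(np.float32)),m.sum())
sd=np.load("side0.npy"); V=cloud("side",sd); m=(V[...,2]>.072)&(V[...,2]<.08)&(np.hypot(V[...,0]-.405,V[...,1]+.189)<.03); print("side head",m.sum(),cv2.minEnclosingCircle((V[m][:,:2]*1000).astype(np.float32)))
E
```

```text
holes [[0.507  0.1204]
 [0.5135 0.0471]
 [0.4339 0.1141]
 [0.4402 0.0407]]
C [0.47362569 0.08053782] r [0.052 0.052 0.052 0.052] ang [  50.1  -40.   139.8 -130. ] mod90 [50.1 50.  49.8 50. ]
mean C [0.47362605 0.08057959]
lug hole visual [array([0.4879, 0.0304]), array([0.4853, 0.0302])]
lug dir -76.0135570079458 0.05177978510735942
eye [0.46473711 0.18049744] 95.0814774872542 0.10035404391149236
neck [array([0.4748, 0.08  ]), array([0.4726, 0.0794]), array([0.4704, 0.0787])]
lug rect 343 ((489.4143371582031, 20.841411590576172), (34.79716491699219, 38.097900390625), 15.695393562316895) [0.48921453 0.01957072 0.06060337]
maxz 0.13669033629540983
head ((404.5603942871094, -188.55313110351562), 11.460898399353027) 125
side head 36 ((408.04669189453125, -185.80636596679688), 13.961406707763672)
```

View pics/orthofoot.png

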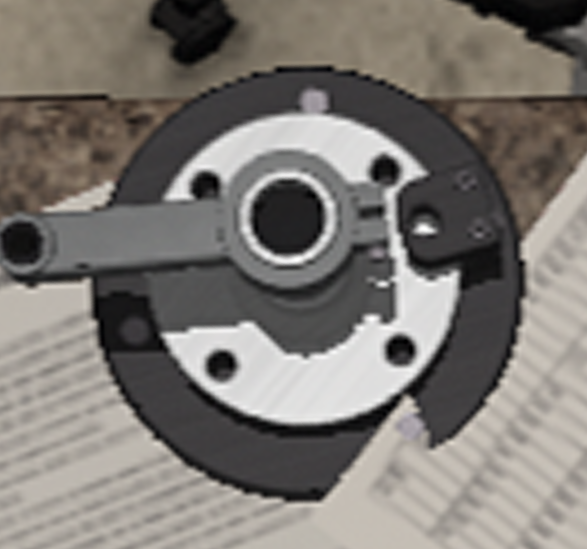

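Measurements:
- **Lug hole:** about (0.487, 0.030), bearing −75.2° and 52 mm from the axis at (0.4736, 0.0805).
- **Flange holes:** −40° + k·90°, so the bushing should turn about −35°. The arm goes from 95° to about 60°.
- **Pin:** (0.4047, −0.1888). This agrees with the position computed from the tray.

The sizes match the given ones, so I'll pick the pin now.

```bash
cat >> h.py <<'E'
def down(deg): a=np.radians(deg)/2; return [np.cos(a),np.sin(a),0.,0.]
C=np.array([.4736,.0805]); HOLE=C+.052*np.array([np.cos(np.radians(-75.2)),np.sin(np.radians(-75.2))]); PIN=np.array([.4047,-.1888])
def st(l=""):
    s=status.read_state(); print(l,"t%.2f"%s["clock"],"tcp",s["tcp_pos"].round(4),"F",s["contact_force"].round(2),"w%.4f"%s["gripper_width"],"g%.1f"%s["grasp_force"]); return s
E
python3 - <<'E'
from h import *
print(HOLE)
best=None
for th in (-75.2,104.8):
    qs=[inverse_kinematics([*p,z],down(th)) for p,z in((PIN,.12),(HOLE,.2),(HOLE,.15))]
    print(th,[None if q is None else np.round(q,2) for q in qs])
    if all(q is not None for q in qs):
        c=max(abs(np.array(q[5])) for q in qs)
        if best is None or c<best[0]: best=(c,th)
th=best[1]; print("use",th)
fingers.move_gripper(.05,30); st()
r.reach([*PIN,.19],down(th)); st("above")
r.move_linear([*PIN,.122],v=.08,f_stop=5); st("at pin")
fingers.move_gripper(0.0,30); st("grip")
r.move_linear([*PIN,.235],v=.12); st("lift")
im,d=get_image("side"); cv2.imwrite("pics/side1.png",cv2.resize(im[100:360,200:520,::-1],(800,650))[:600])
E
```

```text
[0.48688318 0.03022518]
-75.2 [array([-0.08,  0.2 , -0.47,  0.  , -0.9 ,  0.34]), array([ 0.38,  0.19, -0.24,  0.  , -1.13, -0.13]), array([ 0.38,  0.24, -0.32,  0.  , -1.01, -0.13])]
104.8 [array([-0.08,  0.2 , -0.47,  0.  , -0.9 , -2.8 ]), array([ 0.38,  0.19, -0.24,  0.  , -1.13,  3.02]), array([ 0.38,  0.24, -0.32,  0.  , -1.01,  3.02])]
use -75.2
 t0.54 tcp [ 0.2003 -0.5122  0.3039] F [ 0.62 -0.31  0.85] w0.0498 g0.0
above t2.02 tcp [ 0.4048 -0.1894  0.1903] F [-0.36  0.17  0.52] w0.0500 g0.0
at pin t3.02 tcp [ 0.4051 -0.1889  0.1224] F [-0.46 -0.62  0.74] w0.0503 g0.0
grip t3.38 tcp [ 0.4049 -0.1889  0.1224] F [-0.7  -0.3   2.26] w0.0209 g29.3
lift t4.47 tcp [ 0.4042 -0.1887  0.2342] F [-0.82 -0.19 -0.88] w0.0206 g29.5
```

View pics/side1.png

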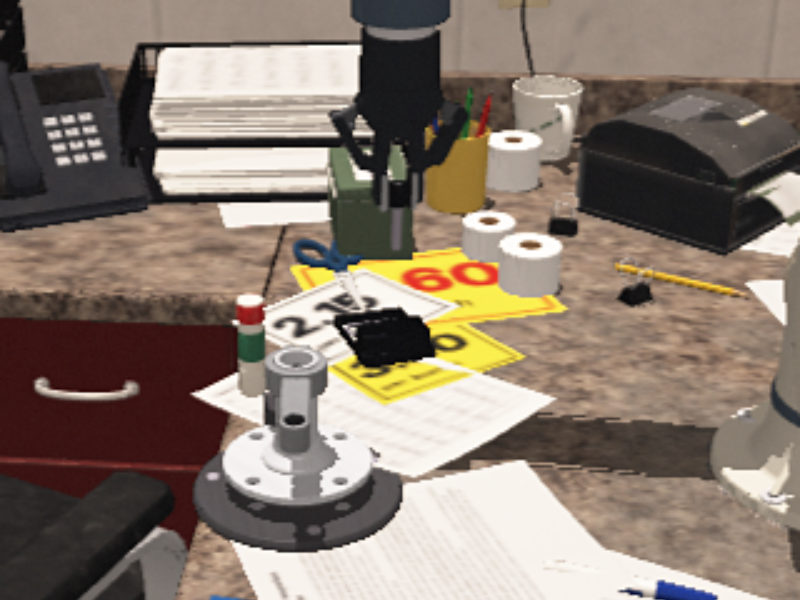

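The side view shows the pin held upright in the fingers, with its shank at about (396,228). Next I carry it to the bracket and lower it with a light force stop.

```bash
python3 - <<'E'
from h import *
r.move_linear([*HOLE,.235],v=.15); r.move_linear([*HOLE,.186],v=.08); r.hold(.2); st("hover")
hit=r.move_linear([*HOLE,.153],v=.02,f_stop=3); s=st("down %s"%hit)
# outward search if the nose is on the lug's top face
k=0
while s["tcp_pos"][2]>.166 and k<12:
    z=s["tcp_pos"][2]; a=k*2*np.pi/6; rad=.0015 if k<6 else .003
    p=HOLE+rad*np.array([np.cos(a),np.sin(a)])
    r.move_linear([*p,z+.004],v=.03); r.hold(.15)
    hit=r.move_linear([*p,.153],v=.02,f_stop=3); s=st("try %d %s"%(k,hit)); k+=1
E
```

```text
hover t7.19 tcp [0.4872 0.0303 0.1866] F [ 0.19 -0.41  0.89] w0.0208 g29.5
down True t8.66 tcp [0.4871 0.0302 0.1543] F [-0.98 -0.55  4.  ] w0.0212 g29.9
```

```bash
cat >> h.py <<'E'
def armpt(a,off,R=.095):
    a=np.radians(a); return C+R*np.array([np.cos(a),np.sin(a)])+off*np.array([-np.sin(a),np.cos(a)])
E
python3 - <<'E'
from h import *
fingers.move_gripper(.05,30); r.hold(.2)
p=status.read_state()["tcp_pos"]; r.move_linear([p[0],p[1],.26],v=.15); st("up")
p=armpt(95.1,.045); r.reach([*p,.26],down(-13)); fingers.move_gripper(0.0,20)
im,d=get_image("top"); cv2.imwrite("pics/top2.png",im[:,:,::-1])
o=ortho("top",im[:,:,::-1],.355,.575,-.035,.2,.062,2500); 
is_,ds=get_image("side"); e=cv2.resize(is_[215:325,270:370,::-1],None,fx=2.5,fy=5)[:549]; e=cv2.resize(is_[220:320,270:370,::-1],(212,212)); o=np.hstack([o,np.vstack([e,np.zeros((o.shape[0]-212,212,3),np.uint8)])]); cv2.imwrite("pics/o2.png",o)
W=cloud("side",ds); m=(np.hypot(W[...,0]-HOLE[0],W[...,1]-HOLE[1])<.012)&(W[...,2]>.065); print("side pin pts",m.sum(),np.nanmax(W[m][:,2]) if m.any() else '')
W=cloud("top",d); m=(np.hypot(W[...,0]-HOLE[0],W[...,1]-HOLE[1])<.012)&(W[...,2]>.065); print("top pin pts",m.sum(),np.median(W[m],0) if m.any() else '')
m=(W[...,2]>.122)&(W[...,2]<.134)&(W[...,1]>.115)&(W[...,1]<.2)&(W[...,0]>.43); q=W[m][:,:2]; l=cv2.fitLine(q.astype(np.float32),cv2.DIST_HUBER,0,.01,.01).ravel(); print("arm",m.sum(),np.degrees(np.arctan2(l[1],l[0])))
r.move_linear([*p,.188],v=.15); st("beside")
E
```

```text
up t10.11 tcp [0.4861 0.0301 0.259 ] F [-0.76 -0.33 -0.  ] w0.0497 g0.0
side pin pts 0 
top pin pts 108 [0.48431997 0.0302266  0.10642431]
arm 577 5.5877323
beside t12.11 tcp [0.4208 0.1714 0.1887] F [ 0.97 -0.25  0.22] w-0.0001 g0.0
```

View pics/o2.png

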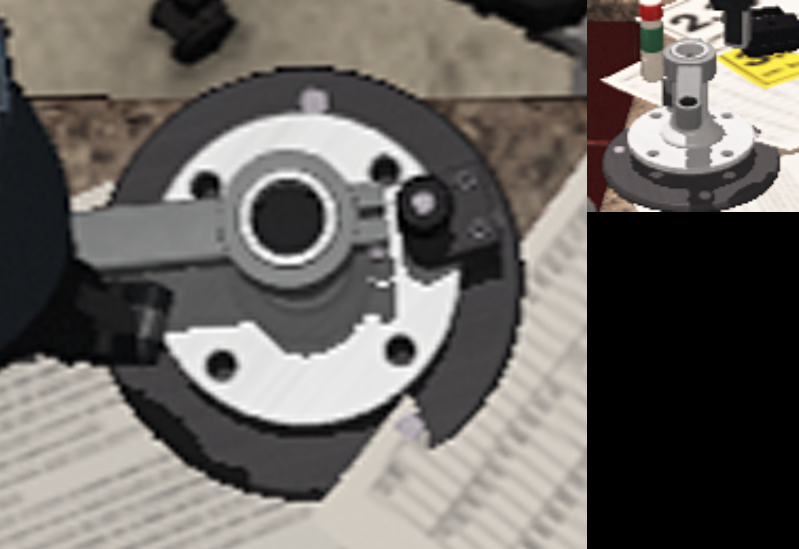

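The pin stands in the upper lug at (425,205) in the rectified view. Its head top is at about 107 mm, so the nose rests on the flange as expected. I'll swing the arm next, with a force stop and a check of the pin's height between steps.

```bash
cat >> h.py <<'E'
def pinz():
    _,d=get_image("top"); W=cloud("top",d); m=(np.hypot(W[...,0]-HOLE[0],W[...,1]-HOLE[1])<.009)&(W[...,2]>.066)&(W[...,2]<.115)
    return (m.sum(),round(float(np.median(W[m][:,2])),4)) if m.any() else (0,0)
E
python3 - <<'E'
from h import *
z=.188
r.move_linear([*armpt(95.1,.027),z],down(5.1),v=.06); r.hold(.15); st("near"); print(pinz())
ok=True
for a in (88,81,74,68):
    hit=r.move_linear([*armpt(a,.023),z],down(a-90),v=.04,f_stop=4); s=st("a%d %s"%(a,hit)); n=pinz(); print(n)
    if hit or (n[0] and n[1]<.098): ok=False; break
a=68
while ok and a>50:
    a-=1.5
    hit=r.move_linear([*armpt(a,.023),z],down(a-90),v=.012,f_stop=3); n=pinz(); st("a%.1f %s %s"%(a,hit,n))
    if hit or (n[0] and n[1]<.098): break
# relieve the arm
p=status.read_state()["tcp_pos"]; b=np.radians(a+90); r.move_linear([p[0]+.012*np.cos(b),p[1]+.012*np.sin(b),p[2]],v=.05); st("off"); print(pinz())
E
```

```text
near t12.72 tcp [0.4381 0.1728 0.1884] F [ 0.7  -0.46  1.24] w-0.0003 g0.0
(np.int64(72), 0.1072)
a88 False t13.32 tcp [0.4538 0.1762 0.1879] F [-0.9   0.28 -0.21] w0.0000 g0.0
(np.int64(91), 0.1059)
a81 False t13.82 tcp [0.4656 0.1779 0.188 ] F [-0.21  0.06 -0.28] w0.0004 g0.0
(np.int64(92), 0.1062)
a74 False t14.32 tcp [0.4776 0.1781 0.188 ] F [-0.33  0.69  0.48] w-0.0001 g0.0
(np.int64(90), 0.1056)
a68 False t14.78 tcp [0.4877 0.1772 0.188 ] F [ 0.38  0.64 -0.71] w-0.0001 g0.0
(np.int64(88), 0.1058)
a66.5 False (np.int64(88), 0.1054) t15.25 tcp [0.4904 0.1768 0.188 ] F [ 0.34  0.42 -0.15] w-0.0001 g0.0
a65.0 False (np.int64(78), 0.091) t15.67 tcp [0.493  0.1763 0.188 ] F [-0.38  0.35 -0.22] w-0.0001 g0.0
off t16.06 tcp [0.4819 0.1816 0.1882] F [ 0.38  1.02 -0.12] w-0.0002 g0.0
(np.int64(78), 0.0918)
```

The pin dropped about 15 mm: its head top is at 92 mm, so the nose is at about 22 mm and stopped by the ball. The force stop never tripped. Next is a gentle press with closed fingers.

```bash
python3 - <<'E'
from h import *
p=status.read_state()["tcp_pos"]; r.move_linear([p[0],p[1],.26],v=.2)
r.reach([*HOLE,.26],down(-75.2)); r.move_linear([*HOLE,.178],v=.1); r.hold(.3); st("over")
hit=r.move_linear([*HOLE,.166],v=.02,f_stop=4); s=st("touch %s"%hit)
hit=r.move_linear([*HOLE,.1555],v=.008,f_stop=20); s=st("press %s"%hit)
E
```

```text
over t18.54 tcp [0.487  0.0303 0.1784] F [ 0.22 -0.45  0.15] w0.0002 g0.0
touch False t19.29 tcp [0.4869 0.0302 0.166 ] F [-0.26  0.8  -0.47] w0.0001 g0.0
press False t20.75 tcp [0.4872 0.03   0.1575] F [-4.99 -0.35 14.29] w0.0002 g7.2
```

```bash
python3 - <<'E'
from h import *
r.move_linear([*HOLE,.25],v=.15); r.reach([.32,-.15,.30],down(-75.2)); r.hold(.3); st("clear")
print([pinz() for _ in range(3)])
im,d=get_image("top"); o=ortho("top",im[:,:,::-1],.40,.56,-.03,.09,.084,4500); 
W=cloud("top",d); c=W[195:310,215:345]; m=(np.hypot(c[...,0]-HOLE[0],c[...,1]-HOLE[1])<.014); print(np.round(np.sort(c[m][:,2])[::6],4))
is_,_=get_image("side"); s=cv2.resize(is_[220:320,260:360,::-1],(260,260)); h=540; o=o[:h]
o=np.hstack([o,np.vstack([s,np.zeros((o.shape[0]-260,260,3),np.uint8)])]); cv2.imwrite("pics/o3.png",o); print(o.shape)
E
```

```text
clear t22.82 tcp [ 0.3205 -0.1496  0.2997] F [ 0.86 -0.47  0.17] w-0.0002 g0.0
[(np.int64(74), 0.0841), (np.int64(73), 0.0845), (np.int64(74), 0.084)]
[0.0348 0.0377 0.0406 0.058  0.0598 0.0605 0.0613 0.0618 0.0654 0.071
 0.0764 0.079  0.08   0.0813 0.0818 0.0823 0.0826 0.0831 0.0833 0.0835
 0.0838 0.0839 0.0842 0.0845 0.0847 0.0849 0.0854 0.0858 0.0864 0.0873
 0.0888]
(540, 800, 3)
```

View pics/o3.png

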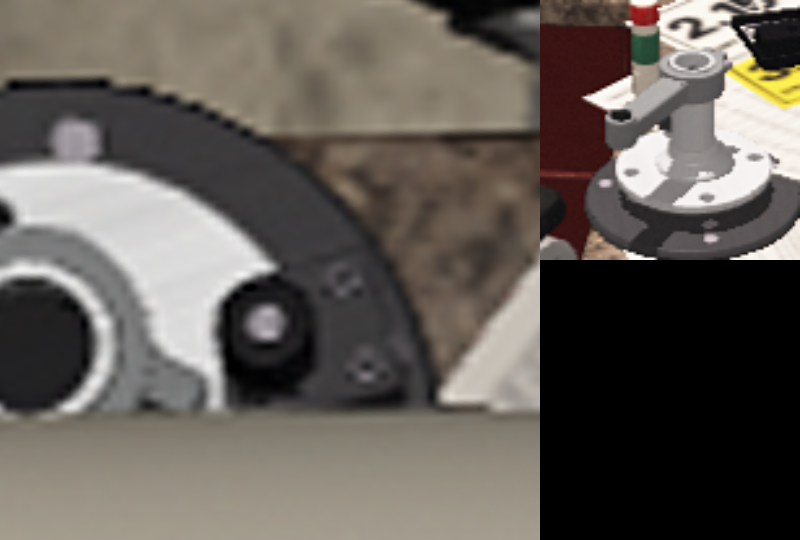

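The head now sits on the bracket at (265,325), with its top measured at about 84 mm. The depth readings ran 1–2 mm low earlier and the last press ended at only 14 N, so I'll confirm seating with one more gentle press.

```bash
python3 - <<'E'
from h import *
r.reach([*HOLE,.25],down(-75.2)); r.move_linear([*HOLE,.166],v=.1); r.hold(.3); s=st("over"); f0=s["contact_force"][2]
z=.160
while z>.149:
    hit=r.move_linear([*HOLE,z],v=.008,f_stop=24); s=st("z%.4f %s"%(z,hit))
    if hit or s["contact_force"][2]-f0>22: break
    z-=.001
r.move_linear([*HOLE,.25],v=.15); r.reach([.32,-.15,.30],down(-75.2)); r.hold(.3); st("clear"); print([pinz() for _ in range(3)])
E
```

```text
over t25.34 tcp [0.487  0.0303 0.1663] F [-0.17  0.42  0.23] w0.0001 g0.0
z0.1600 False t26.24 tcp [0.4869 0.0302 0.16  ] F [ 0.71  0.05 -0.17] w-0.0002 g0.0
z0.1590 False t26.52 tcp [0.4869 0.0302 0.159 ] F [-0.03  0.68 -0.23] w0.0000 g0.0
z0.1580 False t26.79 tcp [0.4868 0.0302 0.1579] F [-0.51 -0.18 -0.16] w0.0001 g0.0
z0.1570 False t27.07 tcp [0.4872 0.0301 0.1575] F [-1.4  -0.86  4.49] w0.0001 g2.2
z0.1560 False t27.34 tcp [0.4872 0.0301 0.1573] F [-3.2   0.6  10.71] w-0.0002 g5.7
z0.1550 False t27.62 tcp [0.4872 0.0301 0.1572] F [-7.21  0.28 18.95] w0.0001 g9.1
z0.1540 False t27.89 tcp [0.4872 0.0301 0.1572] F [-9.37 -0.24 25.36] w0.0000 g12.6
clear t29.97 tcp [ 0.3205 -0.1496  0.2997] F [-0.68 -0.88  0.63] w0.0003 g0.0
[(np.int64(73), 0.084), (np.int64(74), 0.084), (np.int64(76), 0.084)]
```

Contact came at 157.6 mm, which puts the head top at 84.5 mm, the home height. It held firm up to 25 N, so the pin is seated.

```bash
python3 -c "
from rig import workorder; print(workorder.close_job())"
```

```text
the job is handed in; nothing more can be done
None
```

The swivel is locked: the pin dropped through a flange hole and was pressed fully home with its head on the bracket (about 25 N at most), the other items were not touched, and the job was handed in at about 30 s.

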